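Swing the treat tray under the dispenser

ROBOT

A 7-joint arm with a two-finger parallel gripper is mounted at the origin on the work surface. World frame = base frame: x ahead of the robot, y to its left, z up, the work surface at z = 0. Lengths are in m, angles in rad, forces in N, time in s.
With the tool pointing down it reaches from about 0.425 to 0.875 m from the base axis. Payload 4.7 kg.
Tool frame: the origin (TCP) lies at the very end of the fingers, on their centre line; the grasp point (between the pads) lies 19 mm behind it; x points along the fingers, y is the direction in which the jaws open and shut, and the axes are right-handed (so a half turn about x gives the same grasp; the last joint's range is limited). The gripper opens to 87 mm and grips with 3 to 60 N. Pads are 19 mm wide; open, the fingers measure 117 mm over their backs; the gripper's body (75 mm by 190 mm) begins 51 mm behind the grasp point.
Start: joints at [-1.27, 0.321, -0.07, 1.45, 0.023, 1.371, -0.057], TCP at [0.184, 0.623, 0.185] pointing down, gripper open.
Joint ranges: [-2.86, 2.86], [-0.3, 2.09], [-1.38, 1.24], [0.06, 2.45], [-1.56, 4.7], [0.09, 2.05], [-2.69, 2.69]. Speed limits (rad/s): [2.57, 2.57, 3.14, 3.14, 3.14, 3.14, 3.14].

INTERFACE

Orientations are given as a unit quaternion [x, y, z, w].
In Python, from station import robot, optics gives the robot as it stands.
- The arm moves only by the tool send_rows, never from a script. Its argument "commands" is a list of rows, each a list of 3 entries, a list of its own where there are three numbers: the shift along the tool's x, y, z in mm, then the turn about the tool's x in degrees, then the finger opening in mm, from 0 to 87. A call has 1 to 10 rows; each row is the pose to reach, as a shift and turn from the pose commanded when the call began, along the tool's axes at that moment; what a row does not reach only later rows make up. A row lasts 1/10 s, in which the tool goes at most 50 mm and 8.59 degrees, less where a joint would pass 70% of its speed; a pose out of reach is approached as far as the arm can. A call with a gripper value outside its range is refused whole. The fingers move at their own pace and stop on an object; "grip_force" is the grip in N (left out, the last holds). Time passes only in rows, so rows that repeat a pose let the fingers close. It gives the time, the measured TCP pose, the force and the opening at its end, in the units of the state.
- robot.state(): the state, without advancing time (a new reading comes with each control period).
- optics.camera(name): name is "side" or "top" or "wrist"; returns the picture (400x640x3 uint8, blue, green, red); there is no depth.
- optics.camera_info(name): a dict with "camera_matrix" (3x3 intrinsics, pixels), "eye" and "orientation" of the camera in the world; the wrist camera has in their place "mount" (4x4, takes a point from camera to tool coordinates, whose origin is the TCP and whose axes are the tool frame's). Camera axes: x right, y down, z forward; pixel columns grow to the right and rows downward; lengths in m; the calibration is good to about 2 mm. A picture is of the moment at which its call begins: read the wrist's pose just before it. camera_info takes no time and is no camera call.
- robot.job_done(): hands the job in, once; it reports no verdict.
The state is a dict: "time": time; "joint_positions": joint angles; "joint_velocities": joint speeds; "joint_efforts": joint torques, N m; "tcp_pos": TCP position; "tcp_rot": TCP orientation; "contact_force": force on the tool from outside, world axes, zero at the start; "moment": the same for the moment, N m; "width": opening from 0.0 (shut) to 1.0 (fully open).
Only numpy, scipy, OpenCV 4.12 (cv2) and the standard library are available. Lean on these libraries where they do the work, as an engineer would, in place of code of your own. Each camera call takes 0.05 s, during which the arm holds its last target.

TASK

Get the treat tray ready for feeding time: the long wooden tray turns on a fixed post at one end, so push it near its free end and swing it round flat on the counter until the orange spot is centred under the spout of the grey treat dispenser. Leave the turquoise bowl where it stands.

Things in the scene. Friction and masses are not known exactly. Their poses are not given: they have to be found in the camera images.
- treat_tray: Open wooden tray flat on the counter, turning on a fixed brass-capped post (40 mm high) through its end. Origin: on the post's axis, underside. x runs to the free end, z up. 90 mm wide, x -30 to 325 mm; walls 32 mm high (block at the post 22). 0.4 kg, slides with 1 to 4 N and stops where left. Starts 65 to 95 degrees clockwise (from above) of the spout: push its -y wall. Nothing stops overshoot.
- tray_catch (a point): Centre of the orange spot, 64 mm across, on the tray's inner floor near its free end: 280 mm from the post's axis along the tray's x, 7.5 mm above the counter.
- spout (a point): Centre of the black round spout's mouth (34 mm across, opens down, 75 mm up), 280 mm from the post's axis. It hangs 70 mm ahead of the fixed grey dispenser (150 x 150 mm, 270 high, green button). The tray passes under it, 25 mm short of the dispenser. Pushing about 205 mm from the post keeps a gripper clear of it. x points from post to dispenser, z up.
- bowl: Turquoise stoneware bowl, 150 mm across, 60 mm high, origin at the centre of its underside; to the robot's right, clear of the tray's swing. Not to be moved.

How it is judged:
At the end, for the whole second after the job is handed in: The centre of the orange spot is within 20 mm (seen from above) of the centre of the spout's mouth, the tray lies flat on the counter (tilt under 0.1 rad, underside less than 10 mm up), at rest, and the bowl is within 20 mm of where it began (horizontal distance between tray_catch and spout below 0.02 m and angle between treat_tray's own z axis and vertical below 0.1 rad and height (world z) of treat_tray below 0.01 m and linear speed of treat_tray below 0.02 m/s and angular speed of treat_tray below 0.1 rad/s and distance of bowl from where it was at the start of the episode below 0.02 m); the robot touches nothing.
It fails at once if the turquoise bowl is moved more than 20 mm (distance of bowl from where it was at the start of the episode above 0.02 m).
It also fails if it takes over 45 s, if anything falls off the work surface, if the arm or the gripper's body presses on something with over 40 N, if the wrist force passes 120 N, or if a joint passes its speed limit or range.

## Working session

There is one attempt and no reset: what is moved stays moved. The work goes in short steps, Python scripts to look and compute and a tool call to move; the robot and the scene stay as the last step left them, time stands still between calls to the robot, and variables do not carry over. Pictures are saved under pics/ and viewed, and the job is handed in when it is done.

Besides the shell and the picture viewer there is one more tool, called in YAML: its name, and indented under it one key for each argument. send_rows: Moves the arm, as the interface text tells. Its arguments: {"type":"object","properties":{"commands":{"type":"array","items":{"type":"array"}},"grip_force":{"type":"number"}},"required":["commands"]}

```bash
mkdir -p pics
python3 - <<'E'
from station import robot, optics
import cv2
s=robot.state();print(s)
for n in("top","side"):
    cv2.imwrite(f"pics/{n}0.png",optics.camera(n)); print(n,optics.camera_info(n))
E
```

```text
{'time': 0.0, 'joint_positions': array([-1.26988406,  0.32179775, -0.07006606,  1.45166756,  0.02258891,
        1.37078542, -0.05692018]), 'joint_velocities': array([ 0.00091467,  0.00058272,  0.00032612, -0.00100899, -0.00048582,
        0.00054869,  0.00194906]), 'joint_efforts': array([ 2.12159898e-04, -4.91293752e+01, -4.03812155e-01, -3.12521875e+01,
       -6.38491334e-02,  4.38717962e-02,  1.94407862e-04]), 'tcp_pos': array([0.18376672, 0.62283989, 0.18428155]), 'tcp_rot': array([ 0.10040079,  0.69990944, -0.10171839,  0.69978556]), 'contact_force': array([0.55840632, 0.38177277, 0.02348515]), 'moment': array([ 0.03505151,  0.01839195, -0.00562412]), 'width': 1.0020121332926812}
top {'camera_matrix': array([[458.82132125,   0.        , 323.41985667],
       [  0.        , 458.82132125, 198.94660497],
       [  0.        ,   0.        ,   1.        ]]), 'eye': array([ 0.38374248, -0.08552372,  1.32111186]), 'orientation': array([ 0.71161295, -0.6955361 ,  0.0723839 , -0.06780207])}
side {'camera_matrix': array([[494.03346677,   0.        , 321.15060692],
       [  0.        , 494.03346677, 204.38647582],
       [  0.        ,   0.        ,   1.        ]]), 'eye': array([0.48506621, 0.80427431, 1.14286118]), 'orientation': array([-0.07371437,  0.93714902, -0.34036521,  0.02166624])}
```

View pics/top0.png

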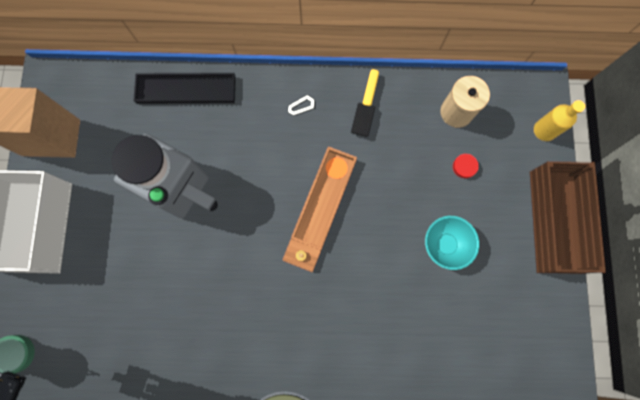

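View pics/side0.png

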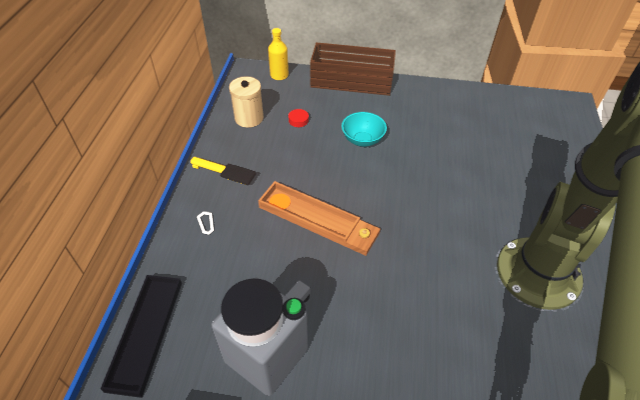

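```bash
cat > h.py <<'E'
from station import robot, optics
import cv2, numpy as np
from scipy.spatial.transform import Rotation as R
def ray(n,uv,z):
    c=optics.camera_info(n);d=R.from_quat(c["orientation"]).as_matrix()@np.linalg.solve(c["camera_matrix"],[uv[0],uv[1],1.]);e=np.array(c["eye"])
    return e+d*(z-e[2])/d[2]
def proj(n,p):
    c=optics.camera_info(n);q=c["camera_matrix"]@(R.from_quat(c["orientation"]).as_matrix().T@(np.array(p)-c["eye"]));return q[:2]/q[2]
def orange(im):
    h=cv2.cvtColor(im,cv2.COLOR_BGR2HSV)
    m=cv2.inRange(h,(8,200,180),(16,255,255)); 
    n,l,st,ce=cv2.connectedComponentsWithStats(m); return [(st[i,4],ce[i].round(1),st[i,:4]) for i in range(1,n) if st[i,4]>40]
E
python3 - <<'E'
from h import *
im=cv2.imread("pics/top0.png");im2=cv2.imread("pics/side0.png")
print(im[168,338],im[230,310],im2[201,279],im2[215,320])
print(orange(im),orange(im2))
print("post",ray("top",(301,256),.04),ray("side",(364.5,233),.04))
print("spot",ray("top",(337.5,168.5),.0075),ray("side",(279.5,201),.0075))
print("spoutish",ray("top",(210,205),.075))
cv2.imwrite("pics/a.png",cv2.resize(im[120:290,100:370],None,fx=2.9,fy=2.9,interpolation=cv2.INTER_CUBIC))
cv2.imwrite("pics/b.png",cv2.resize(im2[170:390,190:390],None,fx=2.7,fy=2.7,interpolation=cv2.INTER_CUBIC))
E
```

```text
[ 85 173 254] [106 158 225] [ 48 169 255] [ 87 150 230]
[] []
post [ 0.47854494 -0.03230013  0.04      ] [ 0.48085435 -0.02500706  0.04      ]
spot [ 0.74108658 -0.13080012  0.0075    ] [ 0.74512593 -0.12784508  0.0075    ]
spoutish [0.6101397  0.22139827 0.075     ]
```

View pics/a.png

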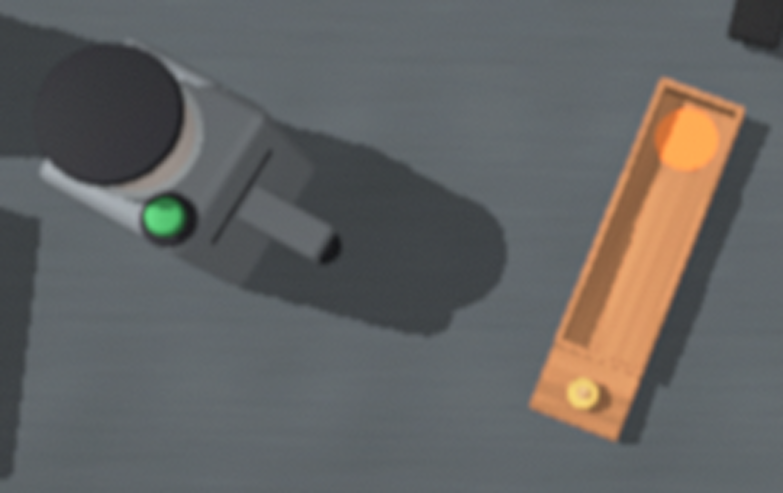

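View pics/b.png

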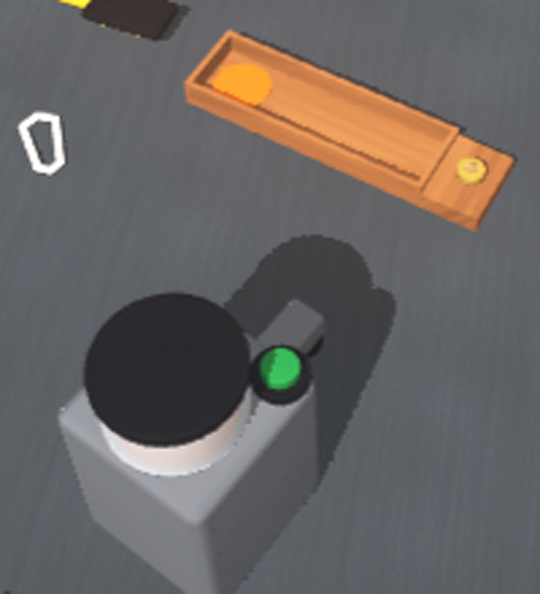

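```bash
cat >> h.py <<'E'
P=np.array([.4795,-.030])
def fmt(targets,nominal=None):
    s=robot.state() if nominal is None else nominal
    T=R.from_quat(s["tcp_rot"]).as_matrix(); yaw=np.degrees(np.arctan2(T[1,1],T[0,1]))
    for p,yw in targets:
        d=T.T@(np.array(p)-s["tcp_pos"])*1e3
        t=-(yw-yaw); t=(t+180)%360-180
        print(d.round(0),round(t,1))
def push(th,r=.205,off=.06,z=.014):
    a=np.radians(th);u=np.array([np.cos(a),np.sin(a)]);n=np.array([-u[1],u[0]])
    q=P+r*u-off*n; return (q[0],q[1],z),th+90
E
python3 - <<'E'
from h import *
s=robot.state();T=R.from_quat(s["tcp_rot"]).as_matrix();print(T.round(3),np.degrees(np.arctan2(T[1,1],T[0,1])))
im=cv2.imread("pics/top0.png");im2=cv2.imread("pics/side0.png")
for n,i in(("top",im),("side",im2)):
    h=cv2.cvtColor(i,cv2.COLOR_BGR2HSV);b=i.astype(int)
    m=((b[...,2]>240)&(b[...,1]>140)&(b[...,0]<100)).astype(np.uint8)
    if n=="top": m[:100]=0; m[:,400:]=0
    k,l,st,ce=cv2.connectedComponentsWithStats(m); 
    for j in range(1,k):
        if st[j,4]>40: print(n,st[j],ce[j].round(1),ray(n,ce[j],.0075))
print("bowl",ray("top",(452,243),.05)); sp=ray("top",(211.4,204.8),.075);print("spout",sp, np.degrees(np.arctan2(*(sp[:2]-P)[::-1])),np.linalg.norm(sp[:2]-P), proj("side",sp), "side crop", (proj("side",sp)-[190,170])*2.7)
fmt([((.28,.38,.2),90),((.41,.15,.2),80),((.47,-.03,.2),75),(push(-20.6,off=.095,z=.2))])
print(push(-20.6,off=.095))
E
```

```text
[[-0.     0.283  0.959]
 [-0.002  0.959 -0.283]
 [-1.    -0.002  0.   ]] 73.56685018221218
top [328 157  20  22 312] [338.  168.2] [ 0.7419732  -0.13214376  0.0075    ]
side [269  28  16  52 450] [275.7  54.4] [ 0.91875083 -0.87968071  0.0075    ]
side [191 157  34  15 253] [206.5 164.4] [ 1.00719223 -0.24074263  0.0075    ]
side [269 193  22  16 239] [280.3 199.9] [ 0.74353679 -0.13242531  0.0075    ]
bowl [ 0.5232371  -0.45097216  0.05      ]
spout [0.6107909  0.21758695 0.075     ] 62.063798698086934 0.280243817460435 [302.77744846 296.66654238] side crop [304.49911085 341.99966441]
[ -15. -206.  161.] -16.4
[ -15. -390.  351.] -6.4
[ -15. -545.  459.] -1.4
[ -14. -652.  666.] 4.2
((np.float64(0.6379672482280428), np.float64(-0.19105319381816632), 0.014), 69.4)
```

send_rows:
  commands:
    - [[-15,-100,80],-4,0]
    - [[-15,-206,161],-4,0]
    - [[-15,-206,161],-4,0]
    - [[-15,-206,161],-4,0]
    - [[-15,-206,161],-4,0]
    - [[-15,-298,256],-2,0]
    - [[-15,-390,351],-2,0]
    - [[-15,-390,351],0,0]
    - [[-15,-390,351],0,0]
    - [[-15,-390,351],0,0]
  grip_force: 20

```text
time: 1.1
tcp_pos: [0.3978, 0.1711, 0.2002]
tcp_rot: [0.101, 0.7, -0.101, 0.7]
contact_force: [0.8, 1.0, 0.9]
width: 0.172
```

Run:
```python
from h import *
s=robot.state();print(s["time"],s["tcp_pos"],s["width"],s["contact_force"])
fmt([((.47,-.03,.2),75),(push(-21,off=.1,z=.2))])
```

```text
1.1 [0.39779626 0.17108891 0.20020992] 0.1723434284434159 [0.77943044 1.02646126 0.88993469]
[   0. -172.  126.] -1.4
[   0. -286.  332.] 4.6
```

send_rows:
  commands:
    - [[0,-155,108],0,0]
    - [[0,-155,108],0,0]
    - [[0,-155,108],0,0]
    - [[0,-155,108],0,0]
    - [[0,-267,315],4,0]
    - [[0,-267,315],4,0]
    - [[0,-267,315],4,0]
    - [[0,-267,315],4,0]
    - [[0,-267,315],4,0]
    - [[0,-267,315],4,0]

```text
time: 2.1
tcp_pos: [0.6248, -0.1768, 0.198]
tcp_rot: [0.125, 0.696, -0.129, 0.695]
contact_force: [-0.4, -0.3, -1.0]
width: 0.003
```

Run:
```python
from h import *
cv2.imwrite("pics/top1.png",optics.camera("top"))
s=robot.state();print(s["time"],s["tcp_pos"],s["width"],s["contact_force"])
fmt([push(-21,off=.1,z=.1),push(-21,off=.1)])
```

```text
2.15 [ 0.62367993 -0.17443536  0.19846448] 0.009196116948284906 [-0.11481434  1.24738607  0.2297016 ]
[ 98. -17.  19.] 0.4
[184. -16.  19.] 0.4
```

View pics/top1.png

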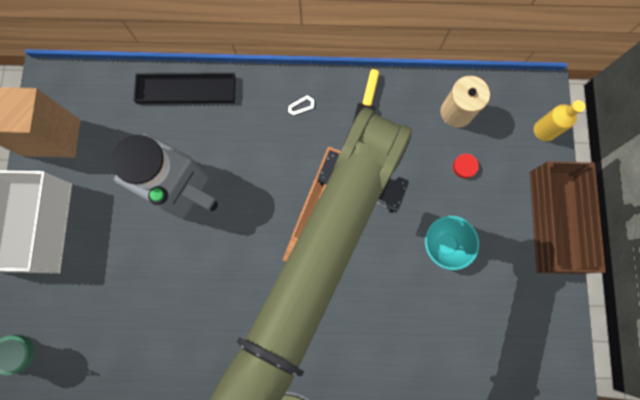

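send_rows:
  commands:
    - [[0,-17,19],0,0]
    - [[50,-17,19],0,0]
    - [[98,-17,19],0,0]
    - [[140,-17,19],0,0]
    - [[165,-17,19],0,0]
    - [[184,-17,19],0,0]
    - [[184,-17,19],0,0]
    - [[184,-17,19],0,0]

```text
time: 2.95
tcp_pos: [0.6358, -0.1934, 0.0171]
tcp_rot: [0.125, 0.696, -0.125, 0.696]
contact_force: [-0.3, -1.0, 0.1]
width: 0.005
```

Run:
```python
from h import *
s=robot.state();print(s["time"],s["tcp_pos"],s["width"],s["contact_force"])
fmt([push(a) for a in (-21,-18,-15,-12,-9,-6,-3,0,3,6)])
```

```text
2.95 [ 0.63583105 -0.19338611  0.01705182] 0.00529644027032845 [-0.28105318 -1.04345797  0.06426007]
[ 3. 36.  1.] 0.6
[ 3. 47.  4.] -2.4
[ 3. 58.  6.] -5.4
[ 3. 69.  8.] -8.4
[ 3. 80.  9.] -11.4
[ 3. 92. 10.] -14.4
[  3. 103.  10.] -17.4
[  3. 114.  10.] -20.4
[  3. 125.   9.] -23.4
[  3. 136.   7.] -26.4
```

send_rows:
  commands:
    - [[0,18,1],0,0]
    - [[0,36,1],0,0]
    - [[0,47,4],-2.4,0]
    - [[0,58,6],-5.4,0]
    - [[0,69,8],-8.4,0]
    - [[0,80,9],-11.4,0]
    - [[0,92,10],-14.4,0]
    - [[0,103,10],-17.4,0]
    - [[0,114,10],-20.4,0]
    - [[0,125,9],-23.4,0]

```text
time: 3.95
tcp_pos: [0.6891, -0.0785, 0.0168]
tcp_rot: [-0.02, 0.706, 0.02, 0.707]
contact_force: [0.2, 0.1, 0.9]
width: 0.003
```

Run:
```python
from h import *
s=robot.state();print(s["time"],s["tcp_pos"],s["width"],s["contact_force"],s["joint_positions"].round(2))
cv2.imwrite("pics/side2.png",optics.camera("side"))
cv2.imwrite("pics/top2.png",optics.camera("top"))
fmt([push(a) for a in range(3,36,3)])
```

```text
3.95 [ 0.68905102 -0.07847067  0.01676313] 0.0027406409981468646 [0.15198741 0.12980675 0.93978602] [-0.36  0.59  0.6   1.53 -0.36  1.13  1.95]
[ 3. -3. -2.] 0.3
[3. 8. 1.] -2.7
[ 3. 19.  3.] -5.7
[ 3. 30.  5.] -8.7
[ 3. 41.  6.] -11.7
[ 3. 52.  7.] -14.7
[ 3. 63.  7.] -17.7
[ 3. 75.  6.] -20.7
[ 3. 86.  5.] -23.7
[ 3. 97.  3.] -26.7
[  3. 108.   1.] -29.7
```

View pics/side2.png

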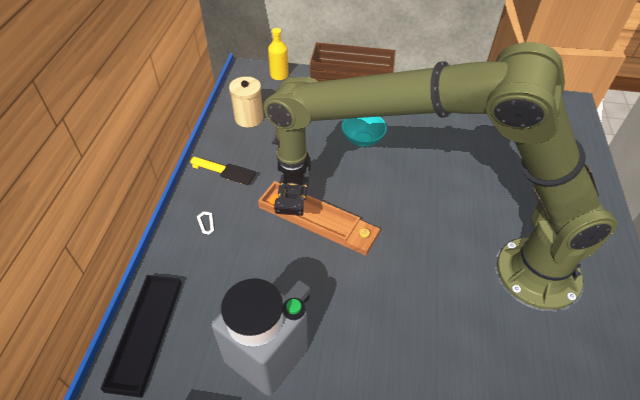

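View pics/top2.png

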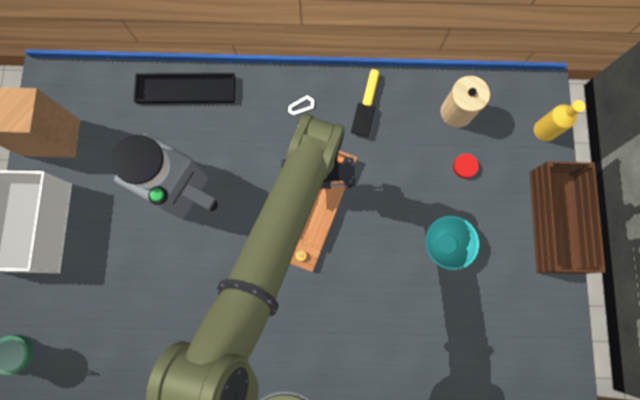

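Run:
```python
from h import *
s=robot.state();print(s["time"],s["tcp_pos"],s["contact_force"])
for z in(0,.1):
  p=s["tcp_pos"]+[0,0,z];print(proj("side",p),proj("top",p))
i=cv2.imread("pics/side2.png");cv2.imwrite("pics/c.png",cv2.resize(i[130:270,230:400],None,fx=4,fy=4,interpolation=cv2.INTER_CUBIC))
cv2.imwrite("pics/w2.png",optics.camera("wrist"))
```

```text
4.05 [ 0.68935082 -0.07628819  0.01657096] [-0.58279186  0.11788038 -0.21460691]
[294.42181451 214.64195621] [318.66887583 184.38604719]
[293.26560649 192.01414378] [318.61527235 175.94615486]
```

View pics/c.png

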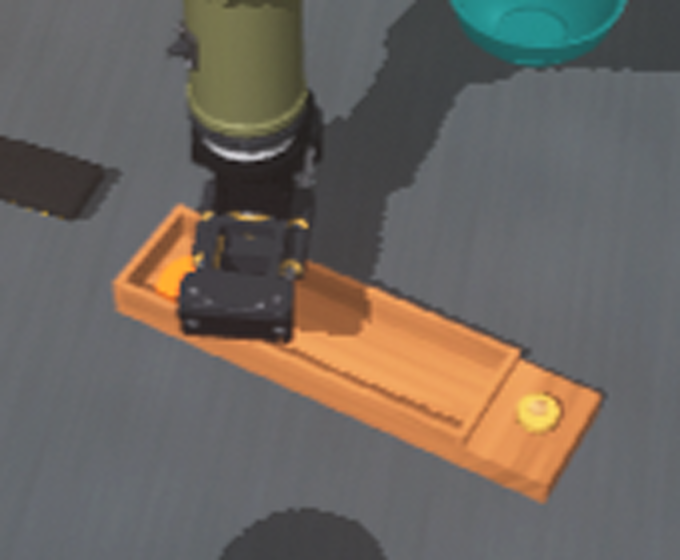

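View pics/w2.png

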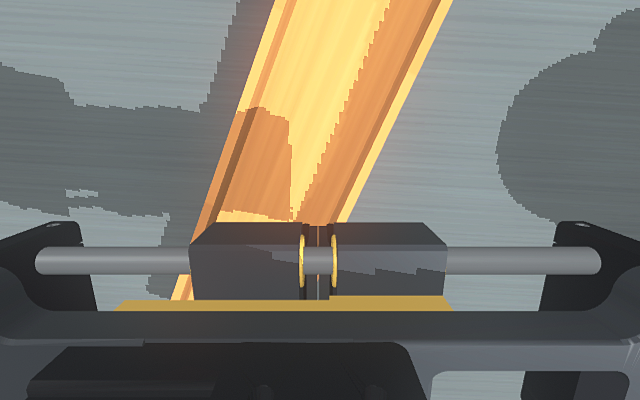

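Run:
```python
from h import *
c=optics.camera_info("wrist");M=np.array(c["mount"]);print(M.round(3));K=c["camera_matrix"]
def w(p):
    q=np.linalg.inv(M)@np.r_[p,1];q=K@q[:3];return (q[:2]/q[2]).round(0)
for p in([0,0,0],[-.019,0,0],[-.07,0,0],[0,.015,0],[0,-.015,0],[0,0,.0095],[0,0,-.0095]):print(p,w(p))
s=robot.state();T=R.from_quat(s["tcp_rot"]).as_matrix()
# where would tray corners be if at -21deg
a=np.radians(-21);u=np.array([np.cos(a),np.sin(a)]);n=np.array([-u[1],u[0]])
for x in(.1,.05,.15):
  for y in(-.045,.045):
    q=P+x*u+y*n;print(x,y,w(T.T@(np.r_[q,.032]-s["tcp_pos"])))
```

```text
[[ 0.    -0.249  0.969 -0.199]
 [ 1.     0.    -0.     0.001]
 [-0.     0.969  0.249 -0.069]
 [ 0.     0.     0.     1.   ]]
[0, 0, 0] [316. 222.]
[-0.019, 0, 0] [316. 231.]
[-0.07, 0, 0] [315. 269.]
[0, 0.015, 0] [337. 222.]
[0, -0.015, 0] [295. 222.]
[0, 0, 0.0095] [316. 234.]
[0, 0, -0.0095] [316. 209.]
0.1 -0.045 [275.   1.]
0.1 0.045 [418.  73.]
0.05 -0.045 [ 312. -100.]
0.05 0.045 [463. -17.]
0.15 -0.045 [243.  89.]
0.15 0.045 [379. 152.]
```

Run:
```python
import cv2
i=cv2.imread("pics/w2.png");cv2.imwrite("pics/d.png",cv2.resize(i[170:310,230:410],None,fx=4,fy=4,interpolation=cv2.INTER_CUBIC))
i=cv2.imread("pics/top2.png");cv2.imwrite("pics/e.png",cv2.resize(i[110:280,250:400],None,fx=3.5,fy=3.5,interpolation=cv2.INTER_CUBIC))
```

```text
(no output)
```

View pics/d.png

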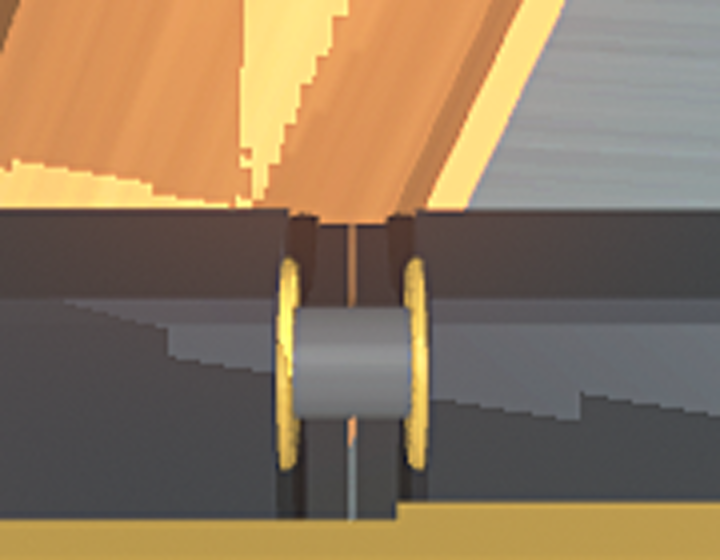

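View pics/e.png

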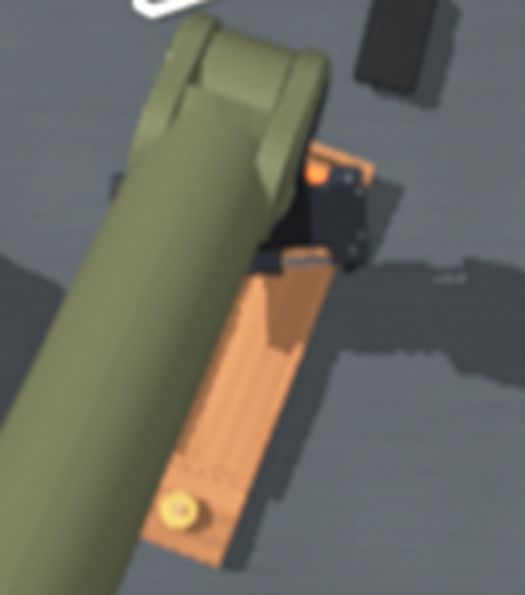

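send_rows:
  commands:
    - [[-30,0,0],0,0]
    - [[-70,0,0],0,0]
    - [[-90,0,0],0,0]
    - [[-90,-60,0],12,0]
    - [[-90,-110,0],20,0]
    - [[-90,-130,0],24,0]
    - [[-90,-130,0],24,0]
    - [[-90,-130,0],24,0]

```text
time: 4.9
tcp_pos: [0.6942, -0.2118, 0.1063]
tcp_rot: [0.13, 0.695, -0.13, 0.695]
contact_force: [-0.0, 0.7, 0.6]
width: 0.005
```

Run:
```python
from h import *
s=robot.state();print(s["time"],s["tcp_pos"],s["contact_force"],s["width"])
cv2.imwrite("pics/s3.png",optics.camera("side")[130:290,220:420])
cv2.imwrite("pics/w3.png",optics.camera("wrist"))
fmt([push(-21,off=.09),push(-21)])
```

```text
4.9 [ 0.694202   -0.21184355  0.10630151] [-0.02047043  0.71641332  0.56319965] 0.004703273318552432
[ 92.  -1. -60.] 0.1
[ 92.  29. -60.] 0.1
```

View pics/s3.png

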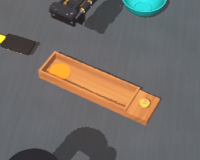

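View pics/w3.png

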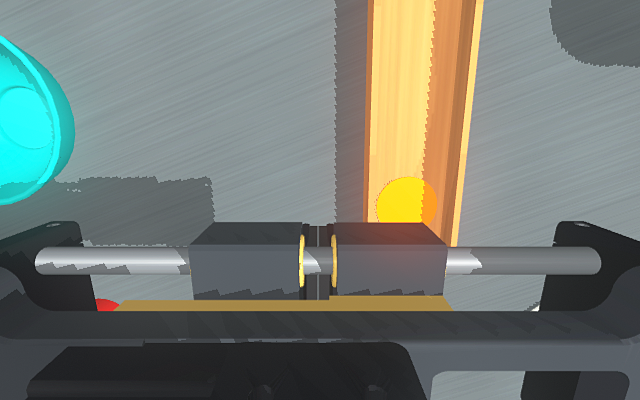

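send_rows:
  commands:
    - [[0,-1,-60],0,0]
    - [[0,-1,-60],0,0]
    - [[50,-1,-60],0,0]
    - [[85,-1,-60],0,0]
    - [[95,-1,-60],0,0]
    - [[97,-1,-60],0,0]
    - [[97,-1,-60],0,0]

```text
time: 5.7
tcp_pos: [0.6397, -0.1898, 0.0109]
tcp_rot: [0.129, 0.694, -0.129, 0.696]
contact_force: [-0.4, 0.2, 0.6]
width: 0.008
```

send_rows:
  commands:
    - [[0,10,0],0,0]
    - [[0,20,0],0,0]
    - [[0,25,0],0,0]
    - [[0,30,0],0,0]
    - [[0,30,0],0,0]

```text
time: 6.2
tcp_pos: [0.6497, -0.1604, 0.0094]
tcp_rot: [0.129, 0.695, -0.128, 0.695]
contact_force: [-0.2, -0.3, 0.1]
width: 0.009
```

send_rows:
  commands:
    - [[0,5,0],0,0]
    - [[0,10,0],0,0]
    - [[0,15,0],0,0]

```text
time: 6.5
tcp_pos: [0.6546, -0.1476, 0.0093]
tcp_rot: [0.129, 0.695, -0.129, 0.695]
contact_force: [-0.4, 0.5, 0.3]
width: 0.006
```

Run:
```python
from h import *
s=robot.state();print(s["time"],s["tcp_pos"],s["contact_force"],s["width"])
cv2.imwrite("pics/s4.png",cv2.resize(optics.camera("side")[130:290,220:420],None,fx=3,fy=3))
cv2.imwrite("pics/w4.png",optics.camera("wrist"))
fmt([push(-21)])
```

```text
6.5 [ 0.65455101 -0.14757856  0.00927634] [-0.42833759  0.45284891  0.29364805] 0.0055352139137185945
[ -5. -14.  -1.] 0.0
```

View pics/s4.png

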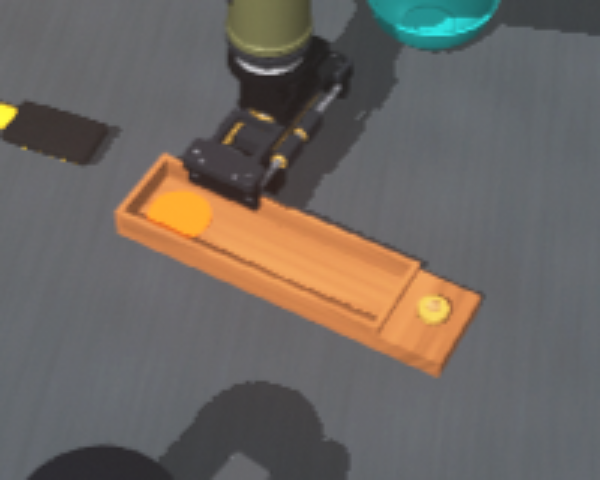

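View pics/w4.png

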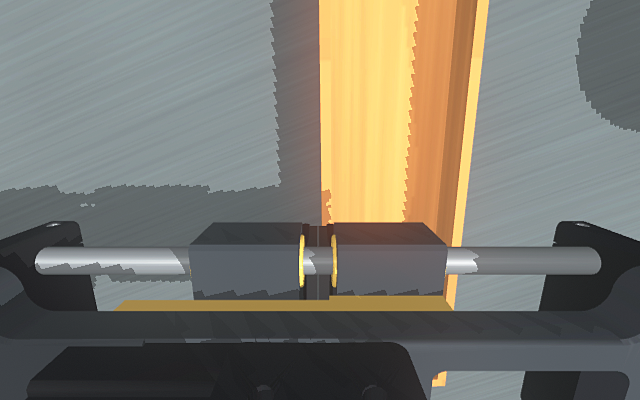

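send_rows:
  commands:
    - [[0,-20,0],0,0]
    - [[0,-45,0],0,0]
    - [[0,-50,0],0,0]
    - [[0,-50,0],0,0]

```text
time: 7.0
tcp_pos: [0.6361, -0.1958, 0.0095]
tcp_rot: [0.13, 0.695, -0.13, 0.695]
contact_force: [-0.6, -0.0, 0.6]
width: 0.004
```

send_rows:
  commands:
    - [[-30,0,0],-8,0]
    - [[-60,0,0],-16,0]
    - [[-60,0,0],-24,0]
    - [[-60,0,0],-32,0]
    - [[-60,0,0],-40,0]
    - [[-60,0,0],-48,0]
    - [[-60,0,0],-56,0]
    - [[-60,0,0],-64,0]
    - [[-60,0,0],-70,0]
    - [[-60,0,0],-70,0]

```text
time: 8.0
tcp_pos: [0.6374, -0.1916, 0.0694]
tcp_rot: [-0.294, 0.642, 0.295, 0.643]
contact_force: [0.5, -0.8, -0.3]
width: 0.003
```

Run:
```python
from h import *
s=robot.state();print(s["time"],s["tcp_pos"],s["contact_force"],s["width"],s["joint_positions"].round(2))
i=optics.camera("side");cv2.imwrite("pics/s5.png",cv2.resize(i[110:250,230:400],None,fx=4,fy=4,interpolation=cv2.INTER_CUBIC))
T=R.from_quat(s["tcp_rot"]).as_matrix()
for p in([0,0,0],[-.019,0,0],[-.07,0,0],[-.04,0,0]): print(p,((proj("side",s["tcp_pos"]+T@np.array(p))-[230,110])*4).round(0))
```

```text
8.0 [ 0.63737802 -0.19161932  0.0693748 ] [ 0.45370222 -0.78691319 -0.34689332] 0.0029017684940779967 [ 0.24  0.42  0.02  1.55 -0.01  1.17  2.69]
[0, 0, 0] [353. 263.]
[-0.019, 0, 0] [353. 246.]
[-0.07, 0, 0] [354. 196.]
[-0.04, 0, 0] [354. 226.]
```

View pics/s5.png

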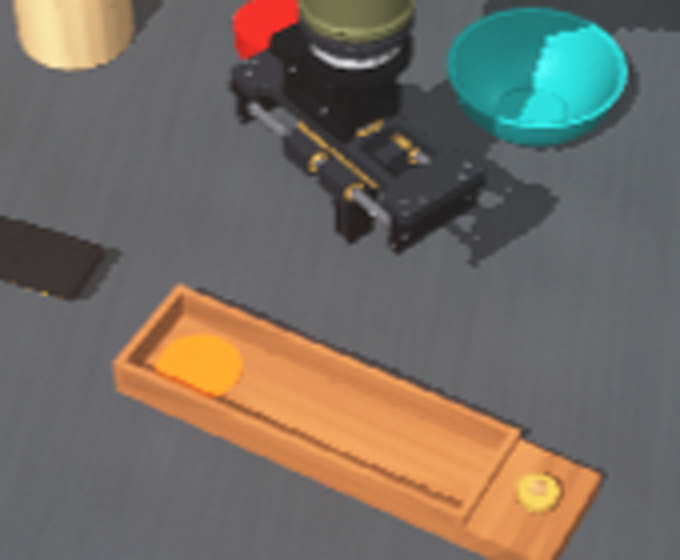

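send_rows:
  commands:
    - [[0,0,0],8,0]
    - [[0,0,0],16,0]
    - [[0,0,0],24,0]
    - [[0,0,0],32,0]
    - [[0,0,0],40,0]
    - [[0,0,0],48,0]
    - [[10,0,0],56,0]
    - [[30,0,0],64,0]
    - [[50,0,0],70,0]
    - [[60,0,0],70,0]

```text
time: 9.05
tcp_pos: [0.636, -0.1926, 0.0074]
tcp_rot: [0.129, 0.696, -0.129, 0.694]
contact_force: [-0.6, 0.3, 0.6]
width: 0.005
```

send_rows:
  commands:
    - [[3,0,0],0,0]
    - [[6,0,0],0,0]
    - [[9,0,0],0,0]

```text
time: 9.35
tcp_pos: [0.6375, -0.1946, 0.0012]
tcp_rot: [0.129, 0.695, -0.129, 0.696]
contact_force: [0.9, -0.7, 0.4]
width: 0.004
```

send_rows:
  commands:
    - [[3,0,0],0,0]
    - [[6,0,0],0,0]
    - [[6,0,0],0,0]

```text
time: 9.65
tcp_pos: [0.6363, -0.1946, -0.0059]
tcp_rot: [0.129, 0.695, -0.129, 0.695]
contact_force: [0.1, 0.1, -0.6]
width: 0.01
```

Run:
```python
from h import *
s=robot.state();print(s["time"],s["tcp_pos"],s["contact_force"],s["width"])
fmt([push(-21,off=.09,z=-.010),push(-21,z=-.01),push(-21,off=.05,z=-.01)])
```

```text
9.65 [ 0.63627253 -0.19455998 -0.00593226] [ 0.1495036   0.1229808  -0.61249669] 0.009614608805329066
[ 4.  7. -0.] -0.0
[ 4. 37. -0.] -0.0
[ 4. 47. -0.] -0.0
```

The fingers end about 25 mm short of the reported TCP, since z = -6 mm gives no contact. My first pass went over the walls. I'll push at a lower height.

send_rows:
  commands:
    - [[3,0,0],0,0]
    - [[6,10,0],0,0]
    - [[6,22,0],0,0]
    - [[6,32,0],0,0]
    - [[6,40,0],0,0]
    - [[6,50,0],0,0]
    - [[6,55,0],0,0]

```text
time: 10.35
tcp_pos: [0.6571, -0.1426, -0.0115]
tcp_rot: [0.129, 0.695, -0.129, 0.696]
contact_force: [0.6, -2.8, -0.8]
width: 0.006
```

Run:
```python
from h import *
s=robot.state();print(s["time"],s["tcp_pos"],s["contact_force"],s["width"])
i=optics.camera("side");cv2.imwrite("pics/s6.png",cv2.resize(i[110:250,230:400],None,fx=4,fy=4,interpolation=cv2.INTER_CUBIC))
fmt([push(-21,off=.05,z=-.01)])
```

```text
10.35 [ 0.65706818 -0.14255354 -0.01150909] [ 0.63525657 -2.76959051 -0.76281197] 0.0057991590267704235
[-2. -9. -1.] 0.1
```

View pics/s6.png

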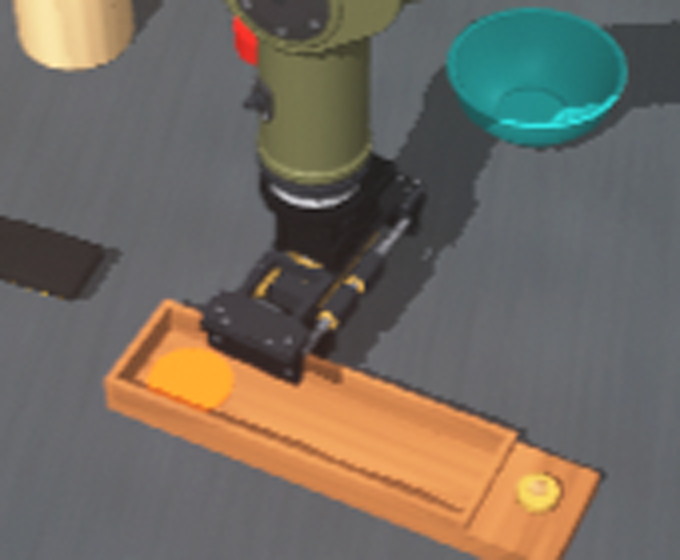

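Run:
```python
from h import *
fmt([push(a,off=.058,z=-.0115) for a in range(-14,16,3)])
```

```text
[-0.  8.  4.] -6.9
[-0. 19.  6.] -9.9
[-0. 30.  7.] -12.9
[ 0. 41.  7.] -15.9
[ 0. 53.  7.] -18.9
[ 0. 64.  6.] -21.9
[ 0. 75.  4.] -24.9
[ 0. 86.  2.] -27.9
[ 0. 96. -0.] -30.9
[  0. 107.  -4.] -33.9
```

send_rows:
  commands:
    - [[0,8,4],-6,0]
    - [[0,19,6],-10,0]
    - [[0,30,7],-13,0]
    - [[0,41,7],-16,0]
    - [[0,53,7],-19,0]
    - [[0,64,6],-22,0]
    - [[0,75,4],-25,0]
    - [[0,86,2],-28,0]
    - [[0,96,0],-31,0]
    - [[0,107,-4],-34,0]

```text
time: 11.4
tcp_pos: [0.691, -0.043, -0.0117]
tcp_rot: [-0.081, 0.703, 0.08, 0.703]
contact_force: [0.6, -1.6, -0.5]
width: 0.01
```

Run:
```python
from h import *
s=robot.state();print(s["time"],s["tcp_pos"],s["contact_force"],s["joint_positions"].round(2))
i=optics.camera("side");cv2.imwrite("pics/s7.png",cv2.resize(i[110:300,180:400],None,fx=3,fy=3,interpolation=cv2.INTER_CUBIC))
d=s["tcp_pos"][:2]-P;print("ang",np.degrees(np.arctan2(d[1],d[0]))+15.8,np.hypot(*d))
fmt([push(a,off=.058,z=-.0115) for a in range(16,46,3)])
```

```text
11.4 [ 0.69104211 -0.04302172 -0.01166207] [ 0.61705569 -1.62522483 -0.50805099] [-0.03  0.55  0.07  1.54 -0.04  1.05  1.85]
ang 12.27753504831374 0.21194251410629206
[-0.  9.  4.] -2.7
[-0. 20.  6.] -5.7
[-0. 31.  8.] -8.7
[-0. 42.  9.] -11.7
[-0. 54.  9.] -14.7
[-0. 65.  9.] -17.7
[-0. 76.  8.] -20.7
[-0. 87.  7.] -23.7
[-0. 98.  5.] -26.7
[ -0. 109.   3.] -29.7
```

View pics/s7.png

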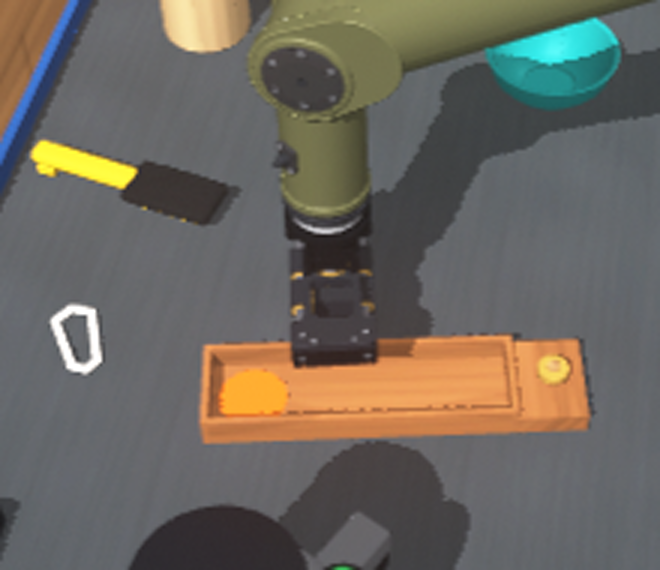

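send_rows:
  commands:
    - [[0,9,4],-3,0]
    - [[0,20,6],-6,0]
    - [[0,31,8],-9,0]
    - [[0,42,9],-12,0]
    - [[0,54,9],-15,0]
    - [[0,65,9],-18,0]
    - [[0,76,8],-21,0]
    - [[0,87,7],-24,0]
    - [[0,98,5],-27,0]
    - [[0,109,3],-30,0]

```text
time: 12.45
tcp_pos: [0.6691, 0.0648, -0.0117]
tcp_rot: [-0.26, 0.658, 0.259, 0.658]
contact_force: [0.0, -1.4, -0.2]
width: 0.007
```

Run:
```python
from h import *
s=robot.state();print(s["time"],s["tcp_pos"],s["contact_force"],s["joint_positions"].round(2))
i=optics.camera("side");cv2.imwrite("pics/s8.png",cv2.resize(i[150:340,180:400],None,fx=3,fy=3,interpolation=cv2.INTER_CUBIC))
i=optics.camera("top");cv2.imwrite("pics/t8.png",cv2.resize(i[110:290,150:380],None,fx=3,fy=3,interpolation=cv2.INTER_CUBIC))
d=s["tcp_pos"][:2]-P;print("ang",np.degrees(np.arctan2(d[1],d[0]))+15.8,np.hypot(*d))
fmt([push(a,off=.058,z=-.0115) for a in range(42,63,2)])
```

```text
12.45 [ 0.66905703  0.06482763 -0.0116896 ] [ 0.04154166 -1.40060201 -0.24395377] [-0.09  0.52 -0.06  1.59  0.04  1.04  2.16]
ang 42.37692706135724 0.21195317092301008
[-0. -4. -1.] 1.1
[-0.  3.  1.] -0.9
[-0. 10.  3.] -2.9
[-0. 18.  5.] -4.9
[-0. 25.  6.] -6.9
[-0. 32.  7.] -8.9
[-0. 40.  8.] -10.9
[-0. 47.  8.] -12.9
[-0. 55.  8.] -14.9
[-0. 62.  8.] -16.9
[-0. 70.  8.] -18.9
```

View pics/s8.png

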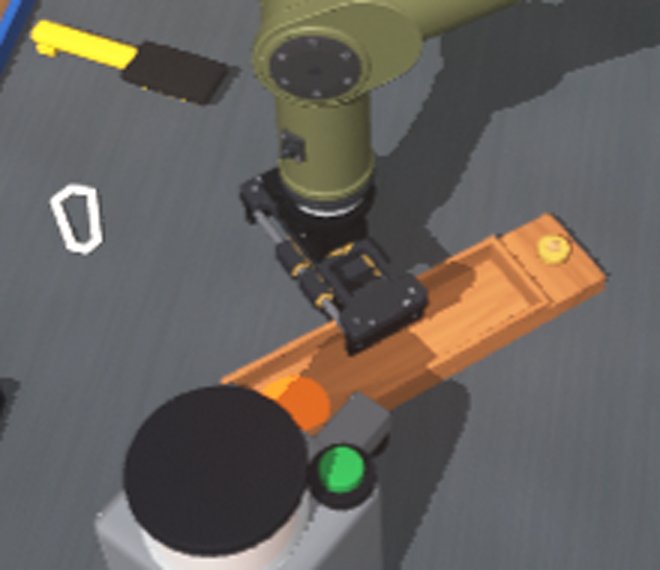

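View pics/t8.png

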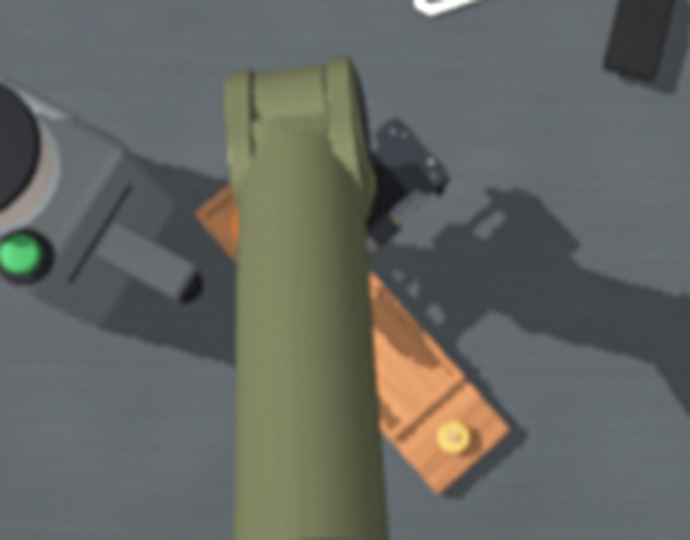

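Run:
```python
from h import *
f=lambda u,v,z:ray("top",(150+u/3,110+v/3),z)[:2]
def ang(a,b): d=b-a;return np.degrees(np.arctan2(d[1],d[0]))
# inner-right top edge of wall, from (463,380) to (372,275)
print(ang(f(463,380,.032),f(372,275,.032)), ang(f(508,430,.022),f(463,380,.022)), ang(f(508,430,.022),f(372,275,.032)))
a=f(463,380,.032);print("post",f(453,437,.04))
sp=ray("top",(211.4,204.8),.075)[:2]; print("spout ang",ang(f(453,437,.04),sp))
```

```text
42.3607271931418 43.425435845353704 42.85902104525746
post [ 0.47946599 -0.032271  ]
spout ang 62.27366206663199
```

send_rows:
  commands:
    - [[0,3,1],-1,0]
    - [[0,10,3],-3,0]
    - [[0,18,5],-5,0]
    - [[0,25,6],-7,0]
    - [[0,32,7],-9,0]
    - [[0,40,8],-11,0]
    - [[0,45,8],-12,0]
    - [[0,45,8],-12,0]

```text
time: 13.35
tcp_pos: [0.6437, 0.1052, -0.0116]
tcp_rot: [-0.326, 0.627, 0.328, 0.627]
contact_force: [1.0, 0.4, 0.4]
width: -0.0
```

Run:
```python
from h import *
s=robot.state();print(s["time"],s["tcp_pos"],s["contact_force"],s["joint_positions"].round(2))
i=optics.camera("side");cv2.imwrite("pics/s9.png",cv2.resize(i[150:340,180:400],None,fx=3,fy=3,interpolation=cv2.INTER_CUBIC))
i=optics.camera("top");cv2.imwrite("pics/t9.png",cv2.resize(i[110:290,150:380],None,fx=3,fy=3,interpolation=cv2.INTER_CUBIC))
d=s["tcp_pos"][:2]-P;print("ang",np.degrees(np.arctan2(d[1],d[0]))+15.8,np.hypot(*d))
fmt([push(a,off=.058,z=-.0115) for a in range(54,66,1)])
```

```text
13.35 [ 0.64371359  0.10523395 -0.01164912] [0.96275324 0.43503178 0.41131482] [-0.11  0.48 -0.12  1.64  0.06  1.02  2.29]
ang 55.27230038871963 0.21273064170906272
[-0. -4. -1.] 1.0
[-0. -0.  0.] 0.0
[-0.  3.  1.] -1.0
[-0.  7.  2.] -2.0
[-0. 11.  3.] -3.0
[-0. 14.  4.] -4.0
[-0. 18.  5.] -5.0
[-0. 22.  5.] -6.0
[-0. 25.  6.] -7.0
[-0. 29.  6.] -8.0
[-0. 33.  7.] -9.0
[-0. 36.  7.] -10.0
```

View pics/s9.png

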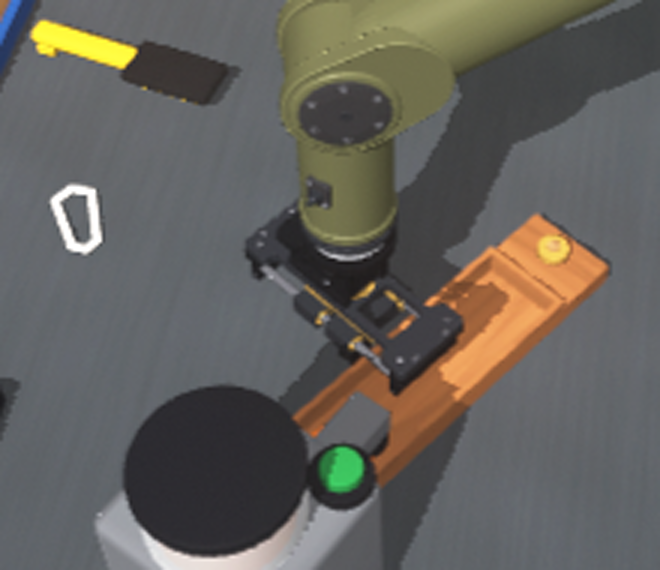

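View pics/t9.png

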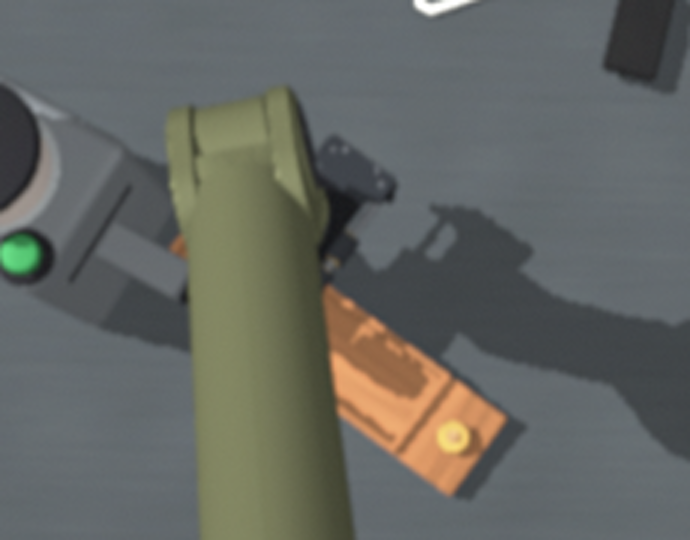

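send_rows:
  commands:
    - [[0,4,1],-1,0]
    - [[0,8,2],-2,0]
    - [[0,12,3],-3,0]
    - [[0,16,4],-4,0]
    - [[0,20,5],-5,0]
    - [[0,24,6],-6,0]
    - [[0,26,6],-6,0]
    - [[0,26,6],-6,0]

```text
time: 14.25
tcp_pos: [0.6263, 0.124, -0.0116]
tcp_rot: [-0.359, 0.609, 0.359, 0.609]
contact_force: [0.0, -0.1, 0.1]
width: 0.006
```

send_rows:
  commands:
    - [[0,-15,0],0,0]
    - [[0,-40,0],0,0]
    - [[0,-60,0],0,0]
    - [[-30,-90,0],8,0]
    - [[-75,-120,0],16,0]
    - [[-120,-150,0],24,0]
    - [[-120,-190,0],24,0]
    - [[-120,-190,0],24,0]
    - [[-120,-190,0],24,0]

```text
time: 15.15
tcp_pos: [0.7928, 0.0309, 0.1069]
tcp_rot: [-0.223, 0.671, 0.224, 0.67]
contact_force: [-0.7, 0.5, -0.4]
width: 0.004
```

Run:
```python
from h import *
s=robot.state();print(s["time"],s["tcp_pos"],s["contact_force"],s["joint_positions"].round(2))
i=optics.camera("side");cv2.imwrite("pics/s10.png",cv2.resize(i[150:340,180:400],None,fx=3,fy=3,interpolation=cv2.INTER_CUBIC))
i=optics.camera("top");cv2.imwrite("pics/t10.png",cv2.resize(i[110:290,150:380],None,fx=3,fy=3,interpolation=cv2.INTER_CUBIC))
```

```text
15.15 [0.79276318 0.0308766  0.10691558] [-0.6798794   0.48791479 -0.35075854] [-0.06  0.67 -0.02  1.1   0.01  1.37  2.14]
```

View pics/s10.png

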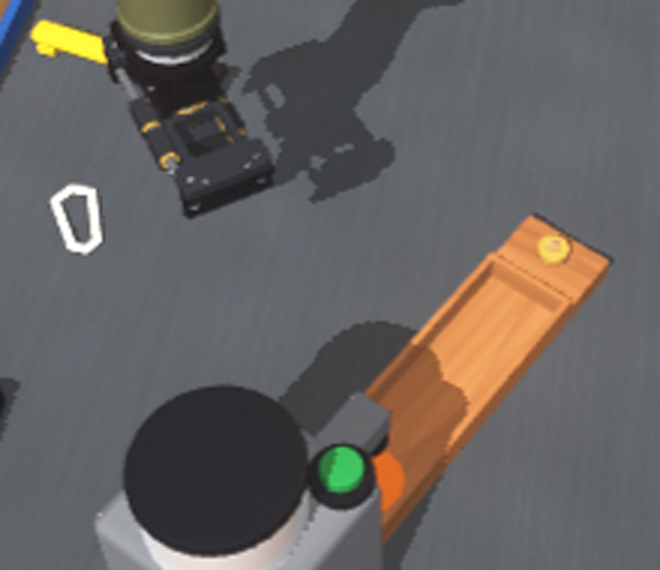

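View pics/t10.png

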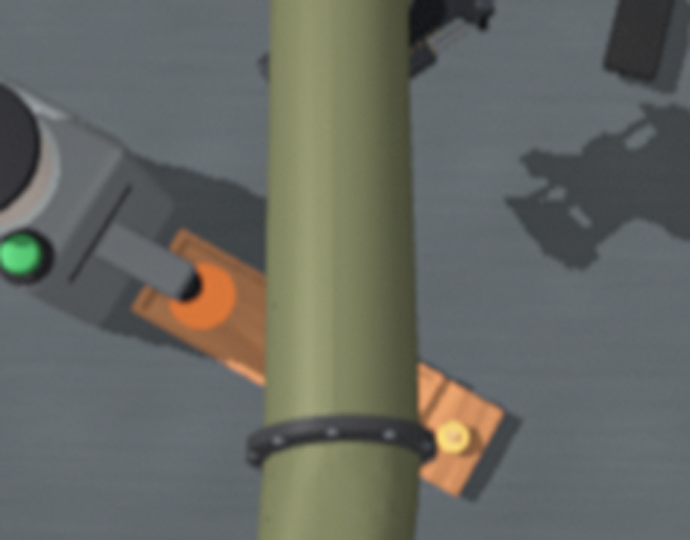

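Run:
```python
from h import *
i=cv2.imread("pics/t10.png");b=cv2.cvtColor(i,cv2.COLOR_BGR2HSV)
print(b[300,215],b[345,220],b[260,240])
m=((b[...,0]<12)&(b[...,1]>190)&(b[...,2]>150)).astype(np.uint8)
k,l,st,ce=cv2.connectedComponentsWithStats(m)
for j in range(1,k):
  if st[j,4]>300:
    print(st[j],ce[j]); pts=np.argwhere(l==j)[:,::-1].astype(np.float32);c,r=cv2.minEnclosingCircle(pts);print(c,r)
    el=cv2.fitEllipse(cv2.convexHull(pts));print(el)
    p=ray("top",(150+c[0]/3,110+c[1]/3),.0075);print("spot",p)
    d=p[:2]-np.array([.4790,-.0323]);print(np.degrees(np.arctan2(d[1],d[0])),np.hypot(*d))
sp=ray("top",(211.4,204.8),.075);print("spout",sp)
f=lambda u,v,z:ray("top",(150+u/3,110+v/3),z)[:2]
d=f(183,228,.032)-f(505,407,.022);print("edge ang",np.degrees(np.arctan2(d[1],d[0])))
```

```text
[ 11 187 215] [ 13 134 148] [10 66 96]
spout [0.6107909  0.21758695 0.075     ]
edge ang 62.40216563939114
```

Run:
```python
from h import *
i=cv2.imread("pics/t10.png");b=cv2.cvtColor(i,cv2.COLOR_BGR2HSV)
m=((b[...,0]<14)&(b[...,1]>165)&(b[...,2]>150)).astype(np.uint8);m[:, 262:]=0
k,l,st,ce=cv2.connectedComponentsWithStats(m);j=1+st[1:,4].argmax()
pts=np.argwhere(l==j)[:,::-1].astype(np.float32);c,r=cv2.minEnclosingCircle(pts);print(st[j],c,r)
p=ray("top",(150+c[0]/3,110+c[1]/3),.0075);print("spot",p)
```

```text
[ 170  263   66   66 2468] (202.1730499267578, 296.5874328613281) 33.81616973876953
spot [0.61152171 0.21582258 0.0075    ]
```

Run:
```python
from h import *
def c(i):
    h=cv2.cvtColor(i,cv2.COLOR_BGR2HSV);m=cv2.inRange(h,(80,150,60),(95,255,255));m[:,:400]=0;m[300:]=0;q=cv2.boundingRect(m);return q
print(c(cv2.imread("pics/top0.png")),c(optics.camera("top")));print(robot.state()["time"]);robot.job_done()
```

```text
(426, 217, 53, 52) (426, 217, 53, 52)
15.3
the job is handed in; nothing more can be done
```

I swung the tray about 83° counter-clockwise by pushing its -y wall about 205 mm from the post. I then backed the gripper off and raised the TCP to about 0.11 m, and handed the job in at 15.3 s.

**Last checks (top camera):**

| Check | Result |
|---|---|
| Orange spot | (0.6115, 0.2158) m |
| Spout centre | (0.6108, 0.2176) m |
| Gap between spot and spout | about 2 mm, against a limit of 20 mm |
| Tray edge angle | 62.4°, against 62.1–62.3° for the spout |
| Bowl | same pixel box as at the start |

I did not measure the tray's tilt or speed; it looked flat in the last pictures. I placed the spout centre by eye from the visible part of its rim. Its distance from the post came out at 280 mm, as given.

**What went wrong:** my first pass went over the tray walls without moving it. The side view put the fingertips about 25 mm above the reported TCP, which does not match the description. I then pushed at a reported height of -12 mm. The force readings while pushing were about 3 N at most.

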